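# Tip the empty thinner tins into the drip tray

## Robot

A 6-joint arm with a two-finger parallel gripper is mounted at the origin on the work surface. World frame = base frame: x ahead of the robot, y to its left, z up, the work surface at z = 0. Lengths are in mm, angles in rad, forces in N, time in s.
With the tool pointing down it reaches from about 275 to 775 mm from the base axis. Payload 14.6 kg.
Tool frame: the origin (TCP) lies at the very end of the fingers, on their centre line; the grasp point (between the pads) lies 19 mm behind it; y points along the fingers, x is the direction in which the jaws open and shut, and the axes are right-handed (so a half turn about y gives the same grasp; the last joint's range is limited). The gripper opens to 85 mm and grips with 20 to 120 N. Pads are 22 mm wide; open, the fingers measure 114 mm over their backs; the gripper's body (76 mm by 85 mm) begins 54 mm behind the grasp point. The pads swing forward as they close: fully open they stand 13 mm farther back than shut.
Start: joints at [1.165, 0.263, -0.048, 1.259, 0, 1.415], TCP at [130.298, 508.577, 231.278] pointing down, gripper open.
Joint ranges: [-2.65, 2.65], [-0.89, 1.7], [-1.18, 1.37], [-2.13, 2.11], [-1.35, 1.29], [-3.14, 3.14]. Speed limits (rad/s): [1.89, 1.89, 2.57, 2.79, 3.14, 3.14].

## Interface

Orientations are given as a unit quaternion [w, x, y, z].
In Python, from station import robot, claw, status, cams, spot_in, mark_of gives the robot as it stands. Calls block until the motion is done:
- robot.move_to(position, orientation): joint-space move of the TCP to a pose.
- robot.servo_line(position, ori=None, v=150): straight line of the TCP; ori=None keeps the orientation; v is the mean speed in mm/s.
- robot.move_joints(angles): joint-space move.
- claw.grip(opening, force=None): finger opening in mm; force is the grip in N (None keeps the last); returns when the fingers have stopped.
- robot.sleep(seconds).
- robot.inverse_kinematics(position, orientation): joint angles nearest the present ones, or None.
- status.get_state(): the state.
- cams.grab_frame(name): name is "scene" or "top" or "wrist"; returns a dict with "pixels" (384x512x3 uint8, red, green, blue), "mtx" (3x3 intrinsics, pixels), "R" (3x3) and "t" (3): a world point X has camera coordinates R X + t. Camera axes: x right, y down, z forward; pixel columns grow to the right and rows downward; lengths in mm; the calibration is good to about 2 mm. The wrist camera is an equidistant fisheye: a pixel r from the principal point sees the ray r / f radians off the axis. A picture is of the moment at which its call begins. There is no depth.
A pose or a line that the arm cannot do raises robot.PlanningError and nothing moves.
- robot.job_done(): hands the job in, once; it reports no verdict.
Trained networks look in a picture, given as the dict that the camera call returned (one of the last four; its "shot" number tells which), for a name from the list of things; names that differ only in an ending like _2 or _b are one class to them, and where a whole thing is asked for, a point or a joint stands for the part that bears it (a point fixed in the world has none). Each returns a list of dicts, best first, with "score" (0 to 1); they miss things now and then, are a little off and sometimes report something else, mostly with a low value. They report only what shows in the picture. A call takes as long as a camera call. They do not tell look-alikes from the thing itself.
- spot_in(picture, thing): "rect" ([left, top, right, bottom] in pixels, round what is visible of it).
- mark_of(picture, thing): "at" ([column, row] in pixels: a listed point, or the origin of a listed thing).
The state is a dict: "clock": time; "joint_pos": joint angles; "joint_vel": joint speeds; "joint_efforts": joint torques, N m; "eef_pos": TCP position; "ee_rot": TCP orientation; "contact_force": force on the tool from outside, world axes, zero at the start; "moment": the same for the moment, N m; "gripper_width": finger opening in mm.
Only numpy, scipy, OpenCV 4.12 (cv2) and the standard library are available. Lean on these libraries where they do the work, as an engineer would, in place of code of your own. Each camera call takes 0.05 s, during which the arm holds its last target.

## Task

Two of the three rectangular thinner tins standing along the drip tray are open, without a cap: push each of these two over with the fingertips, away from the robot, so that it lies on its broad side with its neck inside the tray to drain. Use only the fingers, never lift or carry a tin, leave the capped tin standing where it is, and do not disturb anything else on the bench.

Things in the scene. Friction and masses are not known exactly. Their poses are not given: they have to be found in the camera images.
- drip_tray: fixed low dark steel drip tray, 200 (x) by 500 (y) mm, rims 22 mm high, 4 mm thick, floor 4 mm. Origin: underside centre, on the bench; x points away from the robot. The three tins stand upright in a row, in any order, about 165 mm apart outside its near (-x) long rim, broad +x face 4 to 18 mm from it, broad -x face to the robot.
- tin_a: an OPEN empty tin (0.1 to 0.25 kg): bare-metal rectangular thinner tin, 60 (x) by 100 (y) by 150 mm, thin wire handle on top (to 161 mm). Origin: underside centre; z up, x across its thickness to the tray. No cap: the 28 mm neck on top shows a dark hole. Pushed level high on its -x face it tips about its lower +x edge, does not slide, and falls by itself into the tray past about 0.4 rad.
- tin_a_neck (a point): mouth of that tin's neck: 12 mm towards +x from the tin's middle line, 162 mm above its underside
- tin_a_middle (a point): middle of that tin's body, 75 mm above its underside; about 20 to 40 mm above the bench once tipped
- tin_b: an OPEN empty tin (0.1 to 0.25 kg): bare-metal rectangular thinner tin, 60 (x) by 100 (y) by 150 mm, thin wire handle on top (to 161 mm). Origin: underside centre; z up, x across its thickness to the tray. No cap: the 28 mm neck on top shows a dark hole. Pushed level high on its -x face it tips about its lower +x edge, does not slide, and falls by itself into the tray past about 0.4 rad.
- tin_b_neck (a point): mouth of that tin's neck: 12 mm towards +x from the tin's middle line, 162 mm above its underside
- tin_b_middle (a point): middle of that tin's body, 75 mm above its underside; about 20 to 40 mm above the bench once tipped
- tin_capped: the third, full tin (about 0.9 kg), a bystander: bare-metal rectangular thinner tin, 60 (x) by 100 (y) by 150 mm, thin wire handle on top (to 161 mm). Origin: underside centre; z up, x across its thickness to the tray. A 35 mm wide screw cap closes its neck (to 172 mm).
- hardener: small bottle, 26 mm wide, 75 mm tall, standing between two of the tins; bystander; origin underside centre
- mix_cup: clear mixing cup, 84 mm wide, 100 mm tall, on the robot's side of the tins; bystander; origin underside centre
- tape_roll: roll of green masking tape lying flat, 90 mm wide, 24 mm high, on the robot's side of the tins; bystander; origin underside centre
- paint_can: round metal paint can, 108 mm wide, 130 mm tall, to the left of the tins; bystander; origin underside centre
- spatula: spatula lying on the bench to the right of the tins, lower than 30 mm; bystander; origin near its middle, handle to -x
- brush: brush lying on the bench near the robot, to its left, lower than 30 mm; bystander; origin near its middle, handle to -x
Things that resemble listed ones, but are neither listed nor needed, are in the scene too. What is shaped like the tin_a but green is not meant.

How it is judged (in metres and radians):
At the end, for the whole second after the job is handed in: Both open tins rest on their +x broad face (z axis 1.45 to 2.0 rad, x axis over 2.7 rad from vertical), neck mouth within the tray walls and under 40 mm above its underside; capped tin upright within 0.05 rad and 20 mm of its place, other things within 30 mm of theirs (angle between tin_a's own z axis and vertical between 1.45 and 2 rad and angle between each of tin_a, tin_b's own x axis and vertical above 2.7 rad and x of tin_a_neck in the frame of drip_tray between -0.094 and 0.094 m and y of tin_a_neck in the frame of drip_tray between -0.244 and 0.244 m and z of each of tin_a_neck, tin_b_neck in the frame of drip_tray below 0.04 m and linear speed of each of tin_a, tin_b below 0.02 m/s and angular speed of each of tin_a, tin_b below 0.1 rad/s and angle between tin_b's own z axis and vertical between 1.45 and 2 rad and x of tin_b_neck in the frame of drip_tray between -0.094 and 0.094 m and y of tin_b_neck in the frame of drip_tray between -0.244 and 0.244 m and angle between tin_capped's own z axis and vertical below 0.05 rad and distance of tin_capped from where it was at the start of the episode below 0.02 m and distance of each of hardener, mix_cup, tape_roll, paint_can, spatula, brush from where it was at the start of the episode below 0.03 m); the robot touches nothing.
It fails at once if an open tin is lifted: its middle rises above 105 mm (75 mm standing, 81 mm while tipping) (height (world z) of any of tin_a_middle, tin_b_middle above 0.105 m).
It fails at once if an open tin is carried or dragged over 120 mm from its place (underside centre) (distance of any of tin_a, tin_b from where it was at the start of the episode above 0.12 m).
It fails at once if the capped tin is tilted over 0.25 rad or shifted over 20 mm (angle between tin_capped's own z axis and vertical above 0.25 rad or distance of tin_capped from where it was at the start of the episode above 0.02 m).
It fails at once if a bystander is shifted over 30 mm (distance of any of hardener, mix_cup, tape_roll, paint_can, spatula, brush from where it was at the start of the episode above 0.03 m).
It fails at once if an open tin is pushed with the arm or the gripper's body instead of the fingers (over 0.3 N) (contact force between the arm and tin_a above 0.3 N or contact force between the arm and tin_b above 0.3 N).
It also fails if it takes over 42 s, if anything falls off the work surface, if the arm or the gripper's body presses on something with over 40 N, if the wrist force passes 120 N, or if a joint passes its speed limit or range.

## Working session

There is one attempt and no reset: what is moved stays moved. The work goes in short steps, each a Python script; the robot and the scene stay as the last script left them, time stands still between calls to the robot, and variables do not carry over. Pictures are saved under pics/ and viewed, and the job is handed in when it is done.

```bash
ls; mkdir -p pics; python3 - <<'E'
from station import robot, claw, status, cams, spot_in, mark_of
import cv2
for n in ["scene","top","wrist"]:
    f=cams.grab_frame(n)
    cv2.imwrite(f"pics/{n}0.png",cv2.resize(f["pixels"][:,:,::-1],(800,600),interpolation=cv2.INTER_CUBIC))
    import numpy as np
    print(n,np.round(f["mtx"],1).tolist(),np.round(-f["R"].T@f["t"]).tolist())
    if n!="wrist":
        for t in ["tin_a","tin_capped","drip_tray","hardener","mix_cup","tape_roll","paint_can","tin_a_neck"]:
            print(t,[(np.round(d["at"]).tolist(),round(d["score"],2)) for d in mark_of(f,t)])
s=status.get_state();print(s["clock"],s["ee_rot"],s["eef_pos"])
E
```

```text
pics
scene [[352.0, 0.0, 251.3], [0.0, 352.0, 195.3], [0.0, 0.0, 1.0]] [1100.0, 171.0, 879.0]
tin_a [([182.0, 176.0], 0.88), ([294.0, 253.0], 0.82), ([194.0, 212.0], 0.68), ([90.0, 207.0], 0.66)]
tin_capped [([235.0, 229.0], 0.8)]
drip_tray [([213.0, 268.0], 0.64), ([292.0, 219.0], 0.26)]
hardener [([291.0, 237.0], 0.61), ([263.0, 237.0], 0.46)]
mix_cup [([298.0, 211.0], 0.8), ([291.0, 237.0], 0.56), ([186.0, 176.0], 0.22)]
tape_roll [([226.0, 183.0], 0.55)]
paint_can [([394.0, 276.0], 0.79)]
tin_a_neck [([65.0, 178.0], 0.94), ([169.0, 140.0], 0.79), ([185.0, 176.0], 0.78), ([291.0, 249.0], 0.23)]
top [[487.4, 0.0, 258.9], [0.0, 487.4, 194.8], [0.0, 0.0, 1.0]] [135.0, -25.0, 1810.0]
tin_a [([388.0, 186.0], 0.73), ([219.0, 190.0], 0.64), ([303.0, 203.0], 0.62)]
tin_capped [([260.0, 198.0], 0.7), ([304.0, 205.0], 0.32)]
drip_tray [([265.0, 164.0], 0.62)]
hardener [([240.0, 193.0], 0.45), ([164.0, 259.0], 0.19)]
mix_cup [([218.0, 231.0], 0.91)]
tape_roll [([293.0, 245.0], 0.5)]
paint_can []
tin_a_neck [([337.0, 233.0], 0.93), ([398.0, 175.0], 0.89), ([306.0, 194.0], 0.76)]
wrist [[297.3, 0.0, 259.6], [0.0, 297.3, 188.3], [0.0, 0.0, 1.0]] [67.0, 524.0, 374.0]
0.95 [-0.55861101  0.55861594  0.43352431 -0.43354197] [130.30505538 508.57230827 231.26697423]
```

View pics/scene0.png

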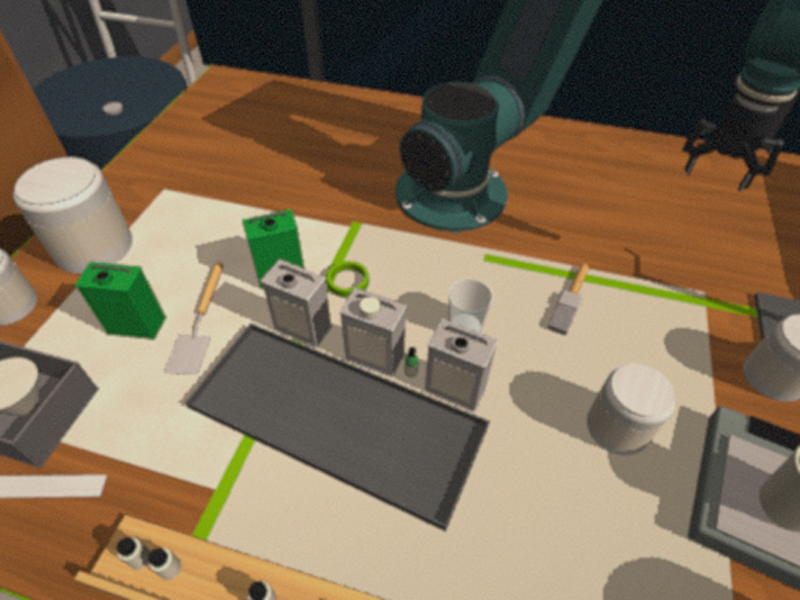

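View pics/top0.png

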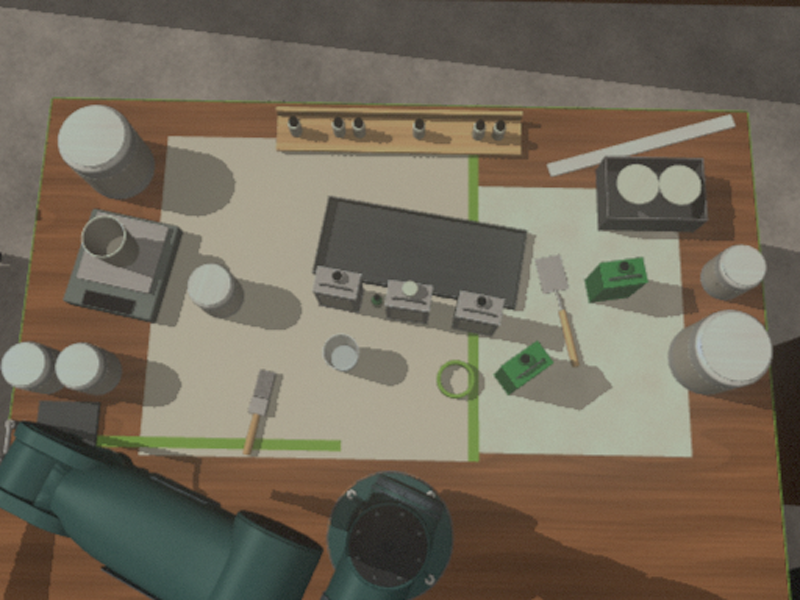

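View pics/wrist0.png

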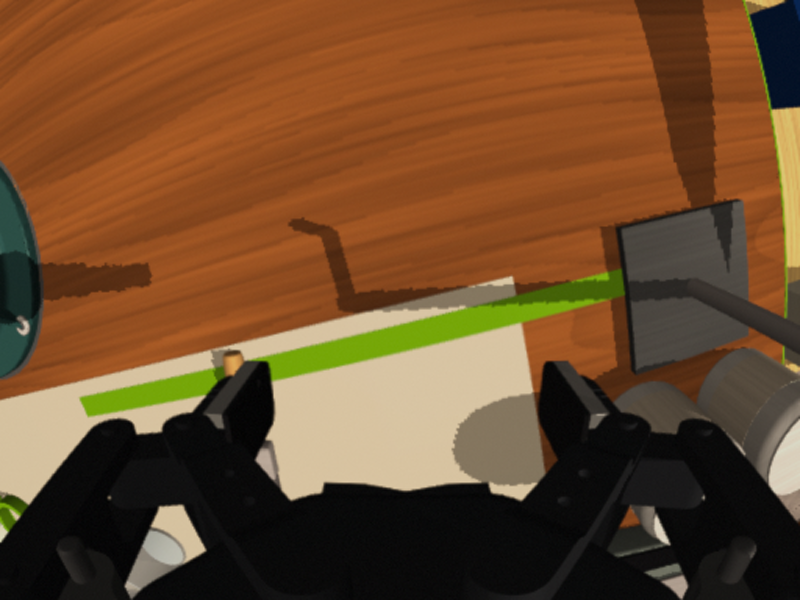

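The top view shows three bare-metal tins in a row, with a white cap at (409,288) on the middle one and dark holes on the left (338,275) and right (482,300). The green look-alikes are at (617,278) and (524,367). I'll confirm in an enlarged crop.

```bash
python3 - <<'E'
from station import cams
import cv2,numpy as np
f=cams.grab_frame("top"); p=f["pixels"][:,:,::-1]
c=p[120:220,190:345]; cv2.imwrite("pics/topc.png",cv2.resize(c,None,fx=5,fy=5,interpolation=cv2.INTER_CUBIC))
g=cams.grab_frame("scene");q=g["pixels"][:,:,::-1]
c=q[160:265,160:325]; cv2.imwrite("pics/scc.png",cv2.resize(c,None,fx=4.8,fy=4.8,interpolation=cv2.INTER_CUBIC))
np.savez("cal.npz",tK=f["mtx"],tR=f["R"],tt=f["t"],sK=g["mtx"],sR=g["R"],st=g["t"],top=f["pixels"],scene=g["pixels"])
print(np.round(f["R"],3))
E
```

```text
[[ 0.019 -1.     0.003]
 [-0.976 -0.019 -0.218]
 [ 0.218  0.001 -0.976]]
```

View pics/topc.png

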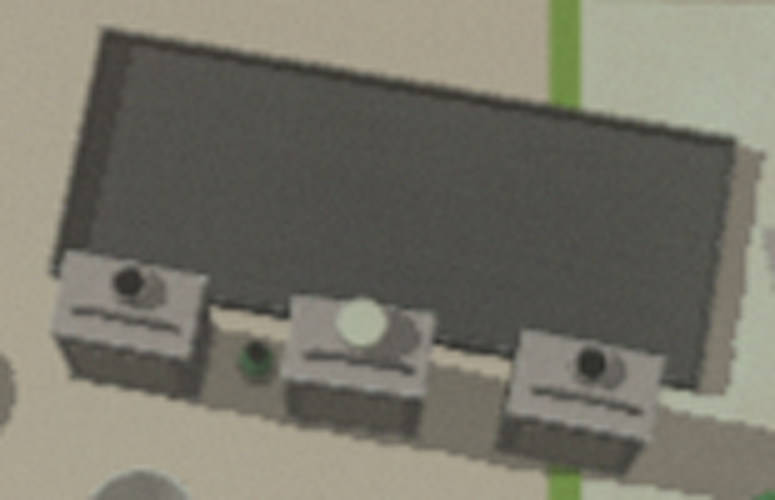

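View pics/scc.png

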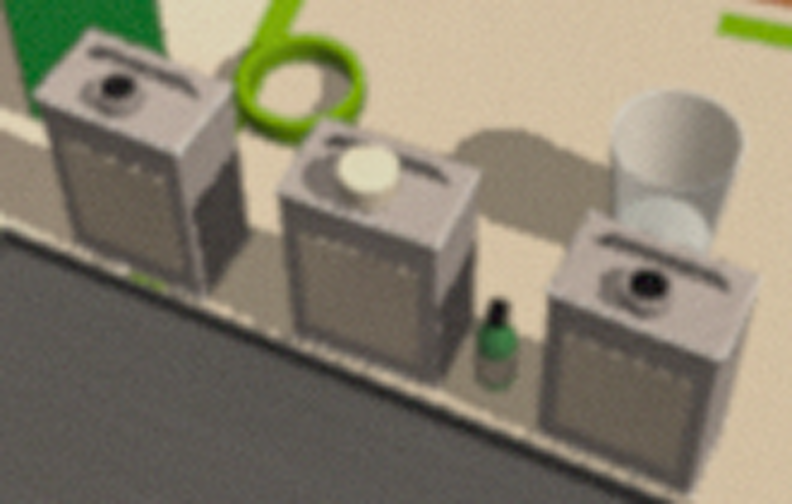

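The crops confirm it. In the top crop the open tins, each with a dark hole, are at (128,282) and (591,364). The capped tin is in the middle at (362,322). I'll compute positions from these pixels.

```bash
cat > h.py <<'E'
import numpy as np
c=np.load("cal.npz")
def back(px,z,cam):
    K,R,t=c[cam+"K"],c[cam+"R"],c[cam+"t"]
    C=-R.T@t; d=R.T@np.linalg.inv(K)@[px[0],px[1],1]
    return (C+d*(z-C[2])/d[2])[:2]
T=lambda x,y:((x+.5)/5-.5+190,(y+.5)/5-.5+120)
S=lambda x,y:((x+.5)/4.8-.5+160,(y+.5)/4.8-.5+160)
E
python3 - <<'E'
from h import *
r=lambda a:np.round(a,0).tolist()
tr=[back(T(*p),22,"t") for p in [(104,30),(735,138),(700,390)]]
print("tray",[r(x) for x in tr], "yaw",np.degrees(np.arctan2(*(tr[0]-tr[1])[[0,1]])), np.linalg.norm(tr[0]-tr[1]))
for n,p,q in [("L",(128,282),(649,286)),("R",(591,364),(118,88))]:
    print(n,"neck",r(back(T(*p),162,"t")),r(back(S(*q),162,"s")))
print("cap",r(back(T(362,322),172,"t")),r(back(S(369,167),172,"s")))
for n,ps in [("Lt",[(65,252),(210,277),(198,347),(55,327)]),("Mt",[(293,297),(435,315),(425,382),(283,362)]),("Rt",[(523,330),(663,355),(648,437),(510,395)])]:
    print(n,[r(back(T(*p),150,"t")) for p in ps])
for n,ps in [("Ls",[(594,213),(757,270),(717,358),(550,292)]),("Ms",[(322,121),(480,180),(437,250),(282,193)]),("Rs",[(90,28),(235,90),(180,153),(37,96)])]:
    print(n,[r(back(S(*p),150,"s")) for p in ps])
print("hard",r(back(T(258,347),75,"t")), r(back(S(500,302),75,"s")), "cup base",r(back(S(663,225),0,"s")))
E
```

```text
tray [[807.0, 170.0], [728.0, -318.0], [529.0, -289.0]] yaw 9.095202524579731 494.77673747519026
L neck [568.0, 131.0] [569.0, 130.0]
R neck [516.0, -193.0] [518.0, -193.0]
cap [540.0, -33.0] [541.0, -33.0]
Lt [[592.0, 177.0], [576.0, 74.0], [525.0, 81.0], [538.0, 182.0]]
Mt [[563.0, 16.0], [552.0, -84.0], [503.0, -78.0], [516.0, 21.0]]
Rt [[542.0, -146.0], [526.0, -244.0], [467.0, -233.0], [495.0, -137.0]]
Ls [[520.0, 90.0], [534.0, 183.0], [595.0, 172.0], [579.0, 80.0]]
Ms [[499.0, -76.0], [515.0, 23.0], [569.0, 14.0], [556.0, -80.0]]
Rs [[467.0, -235.0], [490.0, -133.0], [544.0, -145.0], [527.0, -242.0]]
hard [544.0, 42.0] [541.0, 44.0] cup base [398.0, 119.0]
```

```bash
cat >> h.py <<'E'
from scipy.spatial.transform import Rotation as Ro
yaw=np.radians(-9.1)
d=np.array([np.cos(yaw),np.sin(yaw),0]); lat=np.array([-d[1],d[0],0])
def ori(a,s=1):
    y=d*np.cos(a)-np.array([0,0,1])*np.sin(a); x=s*lat
    q=Ro.from_matrix(np.c_[x,y,np.cross(x,y)]).as_quat()
    return [q[3],q[0],q[1],q[2]]
face={"L":np.array([568.5,130.5,0])-42*d,"R":np.array([517,-193,0])-42*d}
def pos(n,back,z): return (face[n]+d*back+[0,0,z]).tolist()
E
python3 - <<'E'
from h import *
from station import robot
for a in (45,55,65):
  for s in (1,-1):
    for n in "LR":
      print(a,s,n,[None if (j:=robot.inverse_kinematics(pos(n,b,z),ori(np.radians(a),s))) is None else np.round(j,2).tolist() for b,z in [(-45,240),(-45,130),(80,130)]])
E
```

```text
45 1 L [[0.31, -0.16, -0.82, 0.18, -0.33, 0.34], [0.31, 0.03, -1.07, -0.25, -0.33, 0.34], [0.18, 0.19, -0.87, -0.25, -0.24, 0.24]]
45 1 R [[-0.87, -0.27, -0.87, 0.32, 0.48, -0.54], [-0.87, -0.08, -1.14, -0.13, 0.48, -0.54], [-0.65, 0.12, -0.95, -0.22, 0.34, -0.36]]
45 -1 L [[0.31, -0.16, -0.82, 0.18, -0.33, -2.8], [0.31, 0.03, -1.07, -0.25, -0.33, -2.8], [0.18, 0.19, -0.87, -0.25, -0.24, -2.9]]
45 -1 R [[-0.87, -0.27, -0.87, 0.32, 0.48, 2.6], [-0.87, -0.08, -1.14, -0.13, 0.48, 2.6], [-0.65, 0.12, -0.95, -0.22, 0.34, 2.78]]
55 1 L [[0.26, -0.11, -0.65, 0.46, -0.24, 0.35], [0.26, 0.02, -0.89, 0.1, -0.24, 0.35], [0.15, 0.19, -0.69, 0.11, -0.18, 0.26]]
55 1 R [[-0.78, -0.2, -0.71, 0.55, 0.34, -0.53], [-0.78, -0.07, -0.96, 0.17, 0.34, -0.53], [-0.61, 0.13, -0.76, 0.12, 0.25, -0.37]]
55 -1 L [[0.26, -0.11, -0.65, 0.46, -0.24, -2.79], [0.26, 0.02, -0.89, 0.1, -0.24, -2.79], [0.15, 0.19, -0.69, 0.11, -0.18, -2.88]]
55 -1 R [[-0.78, -0.2, -0.71, 0.55, 0.34, 2.61], [-0.78, -0.07, -0.96, 0.17, 0.34, 2.61], [-0.61, 0.13, -0.76, 0.12, 0.25, 2.77]]
65 1 L [[0.22, -0.04, -0.48, 0.71, -0.16, 0.34], [0.22, 0.06, -0.72, 0.38, -0.16, 0.34], [0.13, 0.23, -0.5, 0.42, -0.12, 0.26]]
65 1 R [[-0.71, -0.12, -0.55, 0.76, 0.22, -0.51], [-0.71, -0.02, -0.79, 0.42, 0.22, -0.51], [-0.57, 0.18, -0.57, 0.42, 0.17, -0.37]]
65 -1 L [[0.22, -0.04, -0.48, 0.71, -0.16, -2.8], [0.22, 0.06, -0.72, 0.38, -0.16, -2.8], [0.13, 0.23, -0.5, 0.42, -0.12, -2.88]]
65 -1 R [[-0.71, -0.12, -0.55, 0.76, 0.22, 2.64], [-0.71, -0.02, -0.79, 0.42, 0.22, 2.64], [-0.57, 0.18, -0.57, 0.42, 0.17, 2.77]]
```

```bash
python3 - <<'E'
from h import *
from station import robot,claw,status,cams
import cv2
q=ori(np.radians(55))
claw.grip(40)
robot.move_to(pos("L",-45,240),q)
robot.servo_line(pos("L",-45,130),v=150)
f=cams.grab_frame("scene"); cv2.imwrite("pics/pre.png",cv2.resize(f["pixels"][:,:,::-1],(800,600)))
s=status.get_state(); print(s["clock"],s["eef_pos"],s["gripper_width"],s["contact_force"])
E
```

```text
4.3 [483.13181349 144.55800192 130.90895252] 40.44781401309371 [-0.13456944  0.06174002 -0.20467806]
```

View pics/pre.png

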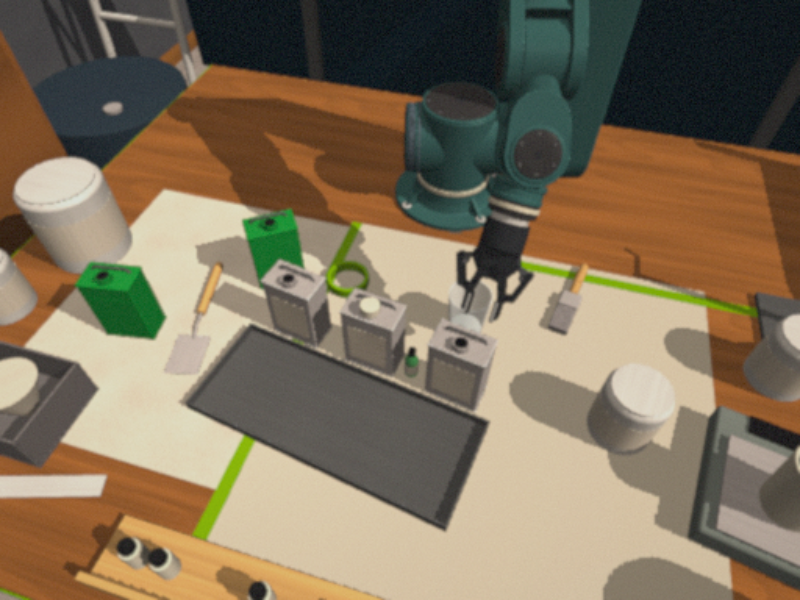

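The fingertips at (465,305)–(495,315) are behind the left tin, centred and clear of the cup. Next is the push.

```bash
python3 - <<'E'
from h import *
from station import robot,claw,status,cams
import cv2
robot.servo_line(pos("L",-5,130),v=100)
for b in (15,35,55,72):
    robot.servo_line(pos("L",b,130),v=70)
    s=status.get_state(); print(b,s["clock"],np.round(s["contact_force"],1))
robot.sleep(0.5)
f=cams.grab_frame("scene"); cv2.imwrite("pics/push1.png",cv2.resize(f["pixels"][:,:,::-1],(800,600)))
E
```

```text
15 5.2833 [-0.3  0.7 -1. ]
35 5.7167 [0.2 0.4 0.3]
55 6.15 [-0.9  0.2 -0.2]
72 6.5417 [ 0.4 -0.1  0.2]
```

View pics/push1.png

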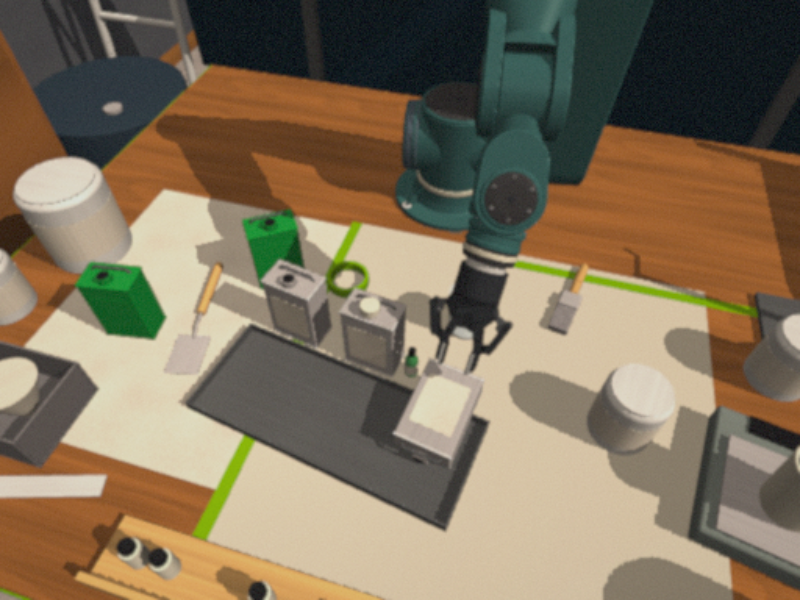

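The left tin lies in the tray with its neck toward (430,460). Now the right tin.

```bash
python3 - <<'E'
from h import *
from station import robot,claw,status,cams
import cv2
q=ori(np.radians(55))
print("green",back((337,233),162,"t"))
robot.servo_line(pos("L",-30,150),v=200)
robot.servo_line(pos("L",-45,270),v=200)
robot.move_to(pos("R",-45,270),q)
robot.servo_line(pos("R",-45,130),v=150)
f=cams.grab_frame("scene"); cv2.imwrite("pics/pre2.png",cv2.resize(f["pixels"][:,:,::-1],(800,600)))
s=status.get_state(); print(s["clock"],s["eef_pos"],s["contact_force"])
E
```

```text
green [ 375.58700876 -291.67223314]
11.1833 [ 431.50771819 -179.43839679  130.76572507] [ 0.09066069 -0.17931545  0.00606338]
```

View pics/pre2.png

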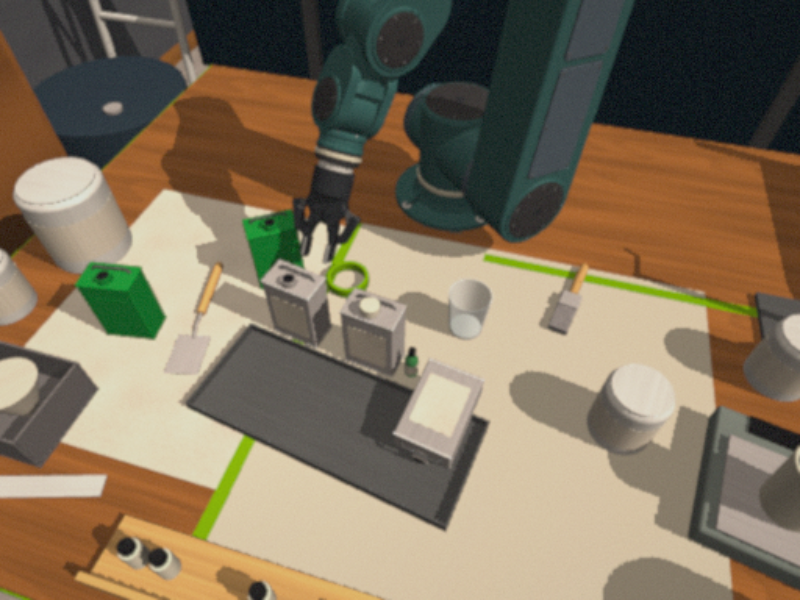

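The fingertips at (310,245)–(332,250) are centred behind the right open tin and clear of the green can.

```bash
python3 - <<'E'
from h import *
from station import robot,claw,status,cams
import cv2
robot.servo_line(pos("R",-5,130),v=100)
for b in (15,35,55,72):
    robot.servo_line(pos("R",b,130),v=70)
    s=status.get_state(); print(b,s["clock"],np.round(s["contact_force"],1))
robot.sleep(0.5)
robot.servo_line(pos("R",-30,150),v=200)
robot.servo_line(pos("R",-60,270),v=200)
robot.sleep(0.3)
f=cams.grab_frame("scene"); cv2.imwrite("pics/end_s.png",cv2.resize(f["pixels"][:,:,::-1],(800,600)))
g=cams.grab_frame("top"); cv2.imwrite("pics/end_t.png",cv2.resize(g["pixels"][110:270,150:370][:,:,::-1],None,fx=3.6,fy=3.6,interpolation=cv2.INTER_CUBIC))
from station import mark_of
for n in ["tin_a_neck","tin_a_middle","tin_capped"]:
    for fr in (f,g): print(n,[(np.round(m["at"]).tolist(),round(m["score"],2)) for m in mark_of(fr,n)])
E
```

```text
15 12.1667 [-0.6 -0.6  0.2]
35 12.6 [-0.1 -0.1 -0.8]
55 13.0333 [-0.6  0.4 -1. ]
72 13.425 [-0.1  0.3 -0.5]
tin_a_neck [([165.0, 246.0], 0.73), ([172.0, 142.0], 0.66), ([64.0, 178.0], 0.65), ([191.0, 201.0], 0.42)]
tin_a_neck [([396.0, 173.0], 0.79), ([337.0, 232.0], 0.67), ([309.0, 164.0], 0.61)]
tin_a_middle [([176.0, 160.0], 0.95), ([178.0, 216.0], 0.89), ([81.0, 191.0], 0.68), ([213.0, 267.0], 0.29)]
tin_a_middle [([336.0, 239.0], 0.82), ([393.0, 175.0], 0.79), ([307.0, 184.0], 0.59)]
tin_capped [([240.0, 227.0], 0.84), ([267.0, 292.0], 0.75), ([298.0, 210.0], 0.35)]
tin_capped [([259.0, 199.0], 0.65)]
```

View pics/end_s.png

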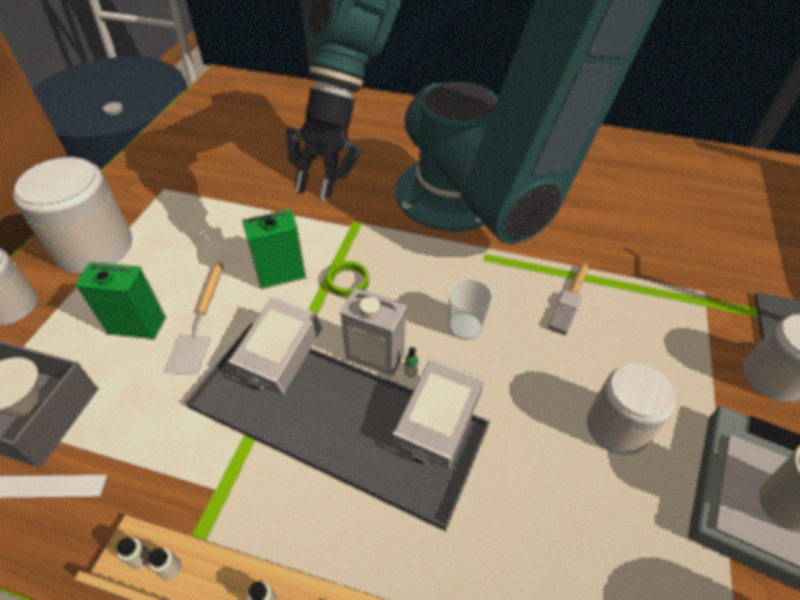

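View pics/end_t.png

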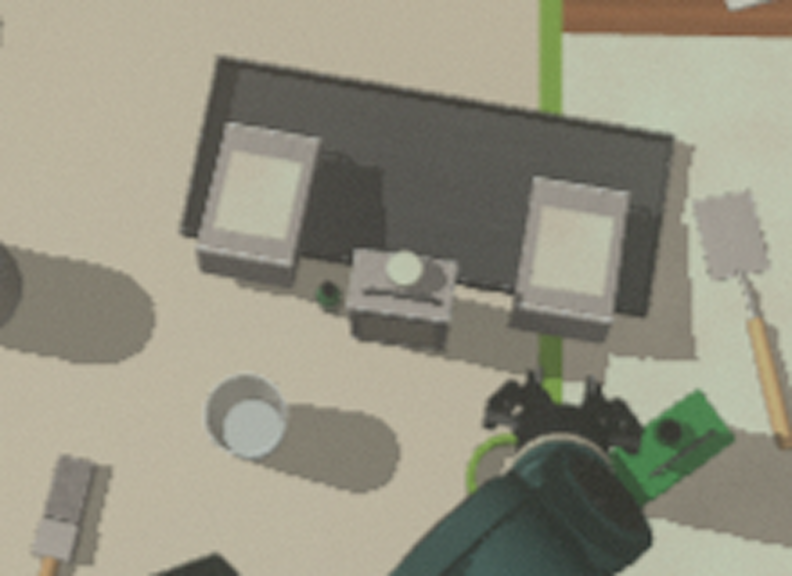

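Both tins lie flat at (270,340) and (440,410) in the scene view, with their necks over the tray floor. The capped tin is upright and nothing else appears to have moved, so I'm handing in.

```bash
python3 -c "
from station import robot,status
print(status.get_state()['clock']); print(robot.job_done())"
```

```text
16.0583
the job is handed in; nothing more can be done
None
```

I pushed both open tins, the left and right ones in the row, over with the fingertips at about 130 mm height, and handed the job in at 16.1 s of the allowed 42 s. Both fell into the tray on their broad sides.

**Last checks, by eye in the scene and top pictures:**
- Both tins lie flat with their neck ends over the tray floor.
- The capped middle tin is still upright.
- The hardener, cup, tape roll, paint can, spatula and brush look unmoved, and the gripper is clear of everything. In the final top crop, though, the arm partly hid the tape roll and the paint can was mostly outside the frame. Both show in the scene picture.
- The tool force, read after each push step, stayed around 1 N.

**What I could not confirm:** the necks are hidden under the tins, so I judged their position from how the tins lie. In the last pictures the neck and middle detector also reported the green look-alike cans, and the capped-tin detector gave extra hits, so I did not rely on them. I did not compute exact final poses.

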